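# Find the stamped parts case and push it to the dispatch line

## Task

Two blue parts cases with grey lids stand on the bench; one has a round orange-and-white stamp on its underside. Tip both over onto their sides to find it, and only then push the stamped case along the bench until it lies, still on its side, across the yellow dispatch line with the line under its middle; leave the other case lying where it fell. Use only the outside of the fingers: do not lift or carry either case, and leave everything else on the bench where it is.

Things in the scene. Friction and masses are not known exactly. Their poses are not given: they have to be found in the camera images.
- case_stamped: blue parts case, grey lid: a closed plain box 90 x 140 x 125 mm (its x, y, z), about 0.45 kg, origin in its middle. Starts upright, long sides facing the robot within 0.2 rad, left or right of the line. A 64 mm round orange-and-white stamp is in the middle of its black underside. Tipped towards the robot, the underside faces away from the robot and the camera beyond the bench sees it.
- case_plain: the other case, alike but with a bare black underside, on the other side of the line. Both have a 10 mm black rubber foot that grips the bench, so pushed near the top of a long side a case tips rather than slides, and past about 0.7 rad it falls over by itself; it then lies 90 mm high, 125 mm deep, 140 mm wide.
- dispatch_line: yellow tape with black ticks at its ends, flat on the bench (about 1 mm thick, does not obstruct), 340 mm long (its x, pointing roughly away from the robot) and 36 mm wide (its y). Origin at its middle. It lies between the two cases.
- bottle: bystander: blue capped bottle, 60 mm across, 170 mm tall, on the left; origin at the centre of its foot
- reel: bystander: black cable-reel ring lying flat, 96 mm across, 22 mm high; origin at the centre of its underside
- screwdriver: bystander: screwdriver with red handle lying at the back; origin on its underside
- red_bin: bystander: small open red bin, 80 x 60 x 45 mm, on the left; origin at the centre of its underside
- terminal_block: bystander: green terminal block 45 x 34 x 22 mm, just beyond the line's far end on the left; origin at the centre of its underside
- tin: bystander: small tin with yellow label, 48 mm across, 65 mm tall, just beyond the line's far end on the right; origin at the centre of its foot
- wrench: bystander: steel wrench lying on the right; origin on its underside

How it is judged:
By the outcome, as a careful person would: the job done as asked, in the order asked, and still so for the second after the job is handed in, with the robot touching nothing.
It also fails if it takes over 70 s, if anything falls off the work surface, if the arm or the gripper's body presses on something with over 40 N, if the wrist force passes 120 N, or if a joint passes its speed limit or range.

## Robot

A 6-joint arm with a two-finger parallel gripper is mounted at the origin on the work surface. World frame = base frame: x ahead of the robot, y to its left, z up, the work surface at z = 0. Lengths are in mm, angles in rad, forces in N, time in s.
With the tool pointing down it reaches from about 325 to 925 mm from the base axis. Payload 3.1 kg.
Tool frame: the origin (TCP) lies midway between the tips of the shut fingers; the grasp point (between the pads) lies 19 mm behind it (r.grip_depth is the distance from the TCP to the grasp point, in mm); z points along the fingers, x is the direction in which the jaws open and shut, and the axes are right-handed (so a half turn about z gives the same grasp; the last joint's range is limited). The gripper opens to 85 mm and grips with 20 to 120 N. Pads are 22 mm wide; open, the fingers measure 114 mm over their backs; the gripper's body (76 mm by 85 mm) begins 54 mm behind the grasp point. The pads swing forward as they close: fully open they stand 13 mm farther back than shut.
Start: joints at [-0.112, 0.217, 1.613, -0, 1.311, -0.112], TCP at [625.011, 0.021, 231.3] pointing down, gripper open.
Joint ranges: [-2.75, 2.75], [-0.78, 2.1], [0.31, 2.55], [-1.13, 4.27], [0.13, 2.63], [-2.58, 2.58]. Speed limits (rad/s): [2.79, 2.79, 3.14, 3.14, 3.14, 3.14].

## Interface

Orientations are given as a rotation vector (axis times angle).
In Python, from rig import r gives the robot as it stands.
- The arm moves only by the shell command python3 -m crank 'ROWS'. ROWS is JSON, a list of rows, each a list of 7 numbers: the turn, a rotation vector about the tool's x, y, z in rad, then the shift along the tool's x, y, z in cm, then the finger opening in cm, from 0 to 8.54. In form: [[wx, wy, wz, x, y, z, hand], ...]. A call has 1 to 12 rows; each row shifts and turns the commanded pose from where the row before left it, along the tool's axes as they then stand; what a row does not reach is not made up. A row lasts 1/10 s, in which the tool goes at most 50 mm and 8.59 degrees, less where a joint would pass 70% of its speed; a pose out of reach is approached as far as the arm can. A call is refused whole if a number of a shift passes 5 or a number of a turn 0.15, either way. A call with a gripper value outside its range is refused whole. The fingers move at their own pace and stop on an object; the grip force is fixed at half the most. Time passes only in rows, so rows that do not move let the fingers close. It gives the time, the measured TCP pose, the force and the opening at its end, in the units of the state.
- r.observe(): the state, without advancing time (a new reading comes with each control period).
- r.get_image(name): name is "scene" or "side" or "wrist"; returns a dict with "img" (384x512x3 uint8, red, green, blue), "range_z" (384x512 float32, mm along the optical axis (not along the pixel's ray), 0 where there is no reading), "mtx" (3x3 intrinsics, pixels), "k1" (the pictures are not rectified: a ray, as slopes to the right and down, at radius r is drawn at 1 + k1 r^2 times it, then the intrinsics apply), "R" (3x3) and "t" (3): a world point X has camera coordinates R X + t. Camera axes: x right, y down, z forward; pixel columns grow to the right and rows downward; lengths in mm; the calibration is good to about 2 mm. A picture is of the moment at which its call begins.
- r.finish_job(): hands the job in, once; it reports no verdict.
The state is a dict: "time": time; "qpos": joint angles; "qvel": joint speeds; "joint_efforts": joint torques, N m; "tcp_pos": TCP position; "tool_rot": TCP orientation; "wrist_force": force on the tool from outside, world axes, zero at the start; "moment": the same for the moment, N m; "width": opening from 0.0 (shut) to 1.0 (fully open).
Only numpy, scipy, OpenCV 4.12 (cv2) and the standard library are available. Lean on these libraries where they do the work, as an engineer would, in place of code of your own. Each camera call takes 0.05 s, during which the arm holds its last target.

## Working session

There is one attempt and no reset: what is moved stays moved. The work goes in short steps, Python scripts to look and compute and a shell command to move; the robot and the scene stay as the last step left them, time stands still between calls to the robot, and variables do not carry over. Pictures are saved under pics/ and viewed, and the job is handed in when it is done.

```bash
ls; mkdir -p pics; python3 - <<'E'
from rig import r
import cv2,numpy as np
o=r.observe();print(o)
for n in ["scene","side"]:
    d=r.get_image(n);cv2.imwrite(f"pics/{n}0.png",d["img"][:,:,::-1]);print(n,d["mtx"],d["k1"],d["R"],d["t"])
    np.savez(f"pics/{n}0.npz",**d)
E
```

```text
pics
{'time': 0.0, 'qpos': array([-1.12208390e-01,  2.17770405e-01,  1.61493972e+00,  1.02300936e-05,
        1.31127953e+00, -1.12210244e-01]), 'qvel': array([ 0.00103039,  0.00123386,  0.0005632 ,  0.00112575,  0.00050106,
       -0.00074189]), 'joint_efforts': array([-2.90135131e-04, -3.96841800e+01, -3.03850436e+01, -2.80225659e-04,
        9.87685227e-03,  9.68610237e-06]), 'tcp_pos': array([6.24186207e+02, 1.11664832e-01, 2.29955266e+02]), 'tool_rot': array([-3.14131220e+00,  1.22928246e-06,  3.73944844e-03]), 'wrist_force': array([ 0.17618958, -0.12417027,  0.12014058]), 'moment': array([-0.01731926,  0.07767763,  0.06877083]), 'width': 1.0013752591221654}
scene [[347.8815481   0.        259.5987711]
 [  0.        347.8815481 187.2301997]
 [  0.          0.          1.       ]] -0.07777793766618961 [[-6.01049983e-01  7.99211434e-01  4.57521741e-05]
 [ 6.71560036e-01  5.05080301e-01 -5.42126375e-01]
 [-4.33296706e-01 -3.25814323e-01 -8.40296966e-01]] [ 332.95915292 -389.21687203 1483.10810581]
side [[486.0682222    0.         261.56006323]
 [  0.         486.0682222  188.96743365]
 [  0.           0.           1.        ]] -0.006354373144112803 [[ 0.75332253 -0.65752706  0.0127799 ]
 [-0.3992715  -0.47271024 -0.7855745 ]
 [ 0.52257768  0.58668832 -0.61863509]] [-438.49390722  323.31800517 1568.54545538]
```

View pics/scene0.png

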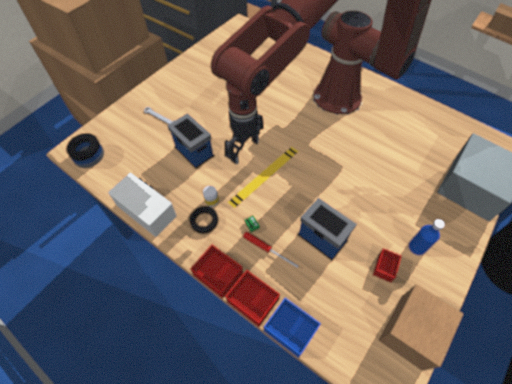

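View pics/side0.png

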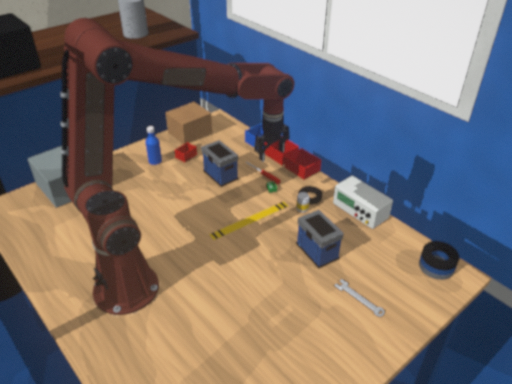

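The scene view shows the right case around (191,139), the left case around (327,228) and the line from (235,202) to (293,153). Next I'll measure them from the depth images.

```bash
cat > h.py <<'E'
import cv2,numpy as np
def cloud(d):
    h,w=d["range_z"].shape
    u,v=np.meshgrid(np.arange(w,dtype=float),np.arange(h,dtype=float))
    K=d["mtx"];k=float(d["k1"])
    p=cv2.undistortPoints(np.stack([u.ravel(),v.ravel()],1)[:,None],K,np.array([k,0,0,0,0.]))[:,0]
    z=d["range_z"].ravel().astype(float)
    X=np.c_[p*z[:,None],z]
    W=(X-d["t"])@d["R"]
    W[z==0]=np.nan
    return W.reshape(h,w,3)
def top(ims,x0=300,x1=1000,y0=-450,y1=450,zmax=200):
    # top-view: 1px = 1.5mm; x up, y left
    pass
def rect(P):
    (c,s,a)=cv2.minAreaRect(P.astype(np.float32));return np.round(c,1),np.round(s,1),round(a,1)
E
python3 - <<'E'
from h import *
for n in ["scene","side"]:
    d=dict(np.load(f"pics/{n}0.npz"));W=cloud(d);im=d["img"].astype(int)
    x,y,z=W[...,0],W[...,1],W[...,2]
    ok=(x>350)&(x<1000)&(abs(y)<450)
    print(n,"bench z",np.nanmedian(z[ok&(z<10)]))
    t=ok&(z>117)&(z<133)
    k,l,s,c=cv2.connectedComponentsWithStats(t.astype(np.uint8))
    for i in range(1,k):
        if s[i,4]>80: 
            P=W[l==i];print("top",c[i].round(),s[i,4],rect(P[:,:2]),np.median(P[:,2]).round(1))
    yel=ok&(abs(z)<8)&(im[...,0]>190)&(im[...,1]>150)&(im[...,2]<70)
    k,l,s,c=cv2.connectedComponentsWithStats(yel.astype(np.uint8),connectivity=8)
    for i in range(1,k):
        if s[i,4]>15:print("yel",c[i].round(),s[i,4],rect(W[l==i][:,:2]))
    o=ok&(z>8)&(z<112)
    k,l,s,c=cv2.connectedComponentsWithStats(o.astype(np.uint8))
    for i in range(1,k):
        if s[i,4]>25:
            P=W[l==i];print("obj",c[i].round(),s[i,4],P.min(0).round(),P.max(0).round(),im[l==i].mean(0).round())
E
```

```text
scene bench z 0.0637568601558977
top [189. 130.] 814 (array([ 592.5, -283.7]), array([144.5,  91.2]), 78.5) 125.8
top [328. 221.] 1328 (array([606.7, 292.2]), array([140.2,  93.2]), 85.4) 125.1
yel [252. 186.] 226 (array([577.4, -11.7]), array([ 29.9, 129.7]), 84.5)
yel [236. 200.] 21 (array([659.7, -20.9]), array([26.1, 10.4]), 84.3)
obj [194. 151.] 657 [ 562. -357.    8.] [ 649. -207.  112.] [40. 50. 69.]
obj [143. 204.] 2231 [ 818. -340.    8.] [ 932. -136.   95.] [177. 179. 179.]
obj [206. 211.] 722 [ 694. -109.    8.] [838.  -7.  70.] [80. 75. 70.]
obj [252. 223.] 158 [685.  55.   9.] [731. 108.  27.] [ 73. 115.  77.]
obj [320. 241.] 689 [568. 220.   8.] [655. 364. 112.] [42. 53. 73.]
obj [262. 245.] 310 [735.  86.   8.] [763. 282.  30.] [141.  69.  61.]
obj [234. 282.] 1443 [849.  39.   8.] [952. 296.  66.] [122.  40.  34.]
obj [291. 325.] 625 [849. 309.   8.] [952. 430.  65.] [ 53.  79. 142.]
side bench z 3.6790838854067722
top [219. 151.] 464 (array([606.6, 296.7]), array([155.4,  97.8]), 85.5) 128.0
top [320. 226.] 835 (array([ 592.8, -284.2]), array([146.6,  94.4]), 79.3) 128.1
yel [263. 213.] 139 (array([581.9,  -9.8]), array([ 37.7, 121.7]), 82.9)
obj [253. 133.] 244 [824. 357.   8.] [952. 440.  70.] [ 53.  78. 137.]
obj [295. 158.] 1143 [833.  26.   8.] [957. 301.  72.] [118.  39.  40.]
obj [220. 170.] 708 [547. 209.   8.] [649. 426. 112.] [62. 68. 88.]
obj [269. 179.] 277 [680.  44.   8.] [784. 285.  37.] [108.  86.  62.]
obj [362. 201.] 1862 [ 815. -346.    8.] [935. -66. 103.] [161. 166. 160.]
obj [307. 197.] 463 [ 690. -113.    8.] [849.  21.  77.] [107.  96.  79.]
obj [317. 247.] 958 [ 531. -361.    8.] [ 715. -197.  112.] [62. 70. 92.]
```

```bash
python3 -m crank '[[0,0,0,0.8,-3.2,0,0],[0,0,0,0.8,-3.2,0,0],[0,0,0,0.8,-3.2,0,0],[0,0,0,0.8,-3.2,0,0],[0,0,0,0.8,-3.2,0,0],[0,0,0,0.8,-3.2,0,0],[0,0,0,0.8,-3.2,0,0],[0,0,0,0.8,-3.2,0,0],[0,0,0,0.8,-3.2,0,0],[0,0,0.08,0,0,0,0],[0,0,0,0,0,0,0]]'
python3 - <<'E'
from h import *
d=dict(np.load(f"pics/scene0.npz"));
im=cv2.resize(d["img"][140:215,220:310,::-1],None,fx=8,fy=8,interpolation=cv2.INTER_CUBIC);cv2.imwrite("pics/line.png",im)
W=cloud(d)
for u,v in [(232,204),(236,207),(237,198),(241,202),(289,151),(293,148),(298,152),(293,156)]:print(u,v,W[v,u].round(1))
E
```

```text
time: 1.2
tcp_pos: [696.4, 289.1, 229.9]
tool_rot: [3.138, -0.123, -0.003]
wrist_force: [-0.2, -0.0, 0.7]
width: -0.003
232 204 [682.7 -21.7   1.5]
236 207 [683.8  -3.1   1.9]
237 198 [ 6.533e+02 -2.340e+01  6.000e-01]
241 202 [ 6.574e+02 -2.500e+00  1.000e-01]
289 151 [372.8   3.5   1. ]
293 148 [350.4   6.9  -0.4]
298 152 [3.556e+02 3.320e+01 2.000e-01]
293 156 [383.3  28.9   0.5]
```

View pics/line.png

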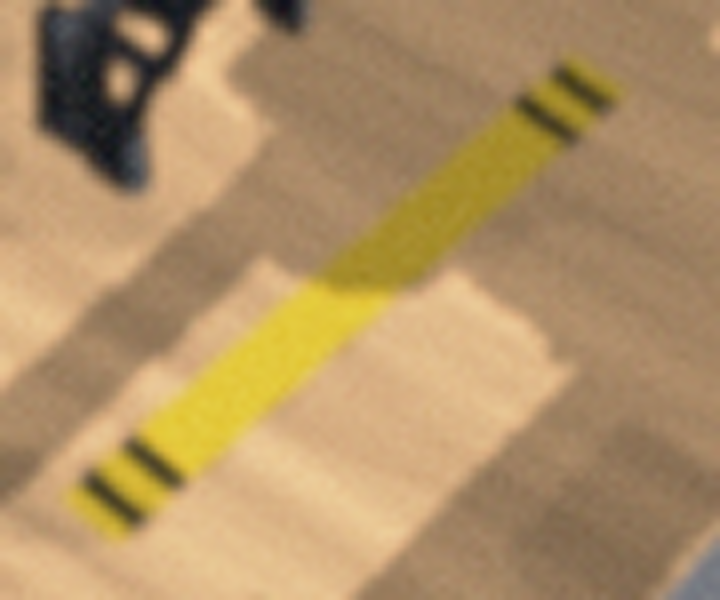

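```bash
python3 -m crank '[[0,0,0,0,0.4,4.1,0],[0,0,0,0,0,4.2,0],[0,0,0,0,0,4.2,0],[0,0,0,-1,0,0,0],[0,0,0,-1,0,0,0],[0,0,0,-1,0,0,0],[0,0,0,-1,0,0,0],[0,0,0,-1,0,0,0],[0,0,0,-1,0,0,0],[0,0,0,-1,0,0,0]]'
python3 - <<'E'
from rig import r
import cv2
d=r.get_image("side");cv2.imwrite("pics/s1.png",d["img"][:,:,::-1])
d=r.get_image("scene");cv2.imwrite("pics/c1.png",d["img"][:,:,::-1])
from h import *
d=dict(np.load(f"pics/scene0.npz"))
p=np.array([(65,490),(125,540),(570,55),(625,100)],float);p=(p+.5)/8-.5+[220,140]
q=cv2.undistortPoints(p[:,None],d["mtx"],np.array([float(d["k1"]),0,0,0,0]))[:,0]
ray=np.c_[q,np.ones(4)]@d["R"];C=-d["R"].T@d["t"];X=C+ray*((1-C[2])/ray[:,2])[:,None]
print(X.round(1),X.mean(0))
E
```

```text
time: 2.2
tcp_pos: [627.2, 290.1, 108.3]
tool_rot: [-3.138, 0.125, -0.005]
wrist_force: [2.4, 0.1, 2.6]
width: -0.002
[[681.7 -41.8   1. ]
 [685.3  -5.5   1. ]
 [350.1  -3.5   1. ]
 [357.2  32.7   1. ]] [518.58644364  -4.53405924   1.        ]
```

View pics/s1.png

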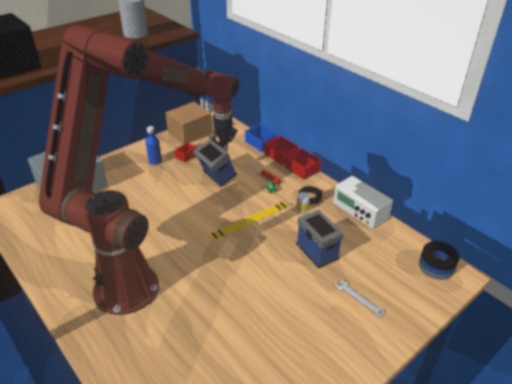

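View pics/c1.png

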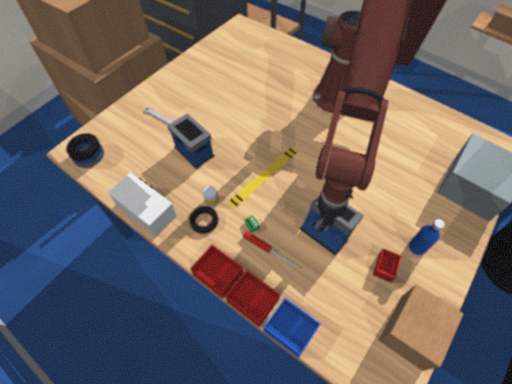

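The case is tipping cleanly, leaning towards the robot at about (215,160) in the side view. I'll keep going until it falls.

```bash
python3 -m crank '[[0,0,0,-1,0,0,0],[0,0,0,-1,0,0,0],[0,0,0,-1,0,0,0],[0,0,0,-1,0,0,0],[0,0,0,0,0,0,0],[0,0,0,0,0,0,0],[0,0,0,0,0,0,0]]'
python3 - <<'E'
from rig import r
import cv2
d=r.get_image("side");cv2.imwrite("pics/s2.png",d["img"][:,:,::-1])
E
```

```text
time: 3.0
tcp_pos: [587.0, 292.8, 106.0]
tool_rot: [3.139, -0.126, -0.0]
wrist_force: [0.4, 0.2, -0.8]
width: 0.004
```

View pics/s2.png

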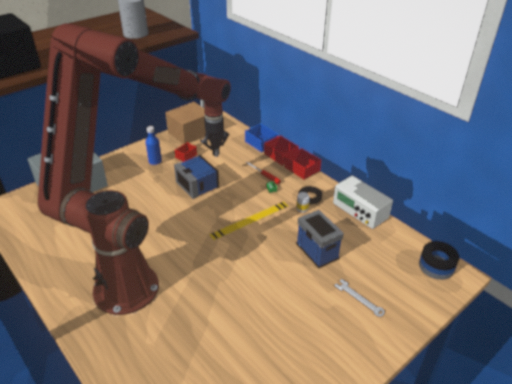

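The left case is lying flat at (197,176). On to the right case.

```bash
python3 -m crank '[[0,0,0,1,0,-4,0],[0,0,0,0,0,-4.5,0],[0,0,0,0,0,-4,0],[0,0,0,1,4.5,0,0],[0,0,0,1,4.5,0,0],[0,0,0,1,4.5,0,0],[0,0,0,1,4.5,0,0],[0,0,0,1,4.5,0,0],[0,0,0,1,4.5,0,0],[0,0,0,1,4.5,0,0],[0,0,0,1,4.5,0,0],[0,0,0,1,4.5,0,0]]'
python3 -m crank '[[0,0,0,1.1,4.5,0,0],[0,0,0,1.1,4.5,0,0],[0,0,0,1.1,4.5,0,0],[0,0,0,1,4.5,0,0],[0,0,0.11,0,0,0,0],[0,0,0,0,0,0,0]]'
```

```text
time: 4.25
tcp_pos: [654.7, -121.1, 231.4]
tool_rot: [3.139, -0.126, 0.001]
wrist_force: [0.6, 0.7, -1.1]
width: 0.002
time: 4.85
tcp_pos: [682.6, -303.9, 230.6]
tool_rot: [-3.126, 0.302, 0.001]
wrist_force: [0.5, 0.5, -0.5]
width: -0.004
```

```bash
python3 -m crank '[[0,0,0,0,-0.2,4.1,0],[0,0,0,0,0,4.2,0],[0,0,0,0,0,4.2,0],[0,0,0,-1,0,0,0],[0,0,0,-1,0,0,0],[0,0,0,-1,0,0,0],[0,0,0,-1,0,0,0],[0,0,0,-1,0,0,0],[0,0,0,-1,0,0,0],[0,0,0,-1,0,0,0],[0,0,0,-1,0,0,0]]'
python3 -m crank '[[0,0,0,-1,0,0,0],[0,0,0,-1,0,0,0],[0,0,0,-1,0,0,0],[0,0,0,0,0,0,0],[0,0,0,0,0,0,0],[0,0,0,0,0,0,0],[0,0,0,1,0,-4,0],[0,0,0,0,0,-4,0],[0,0,0,0,0,-4.5,0]]'
python3 - <<'E'
from rig import r
from h import *
for n in ["scene","side"]:
    d=r.get_image(n);cv2.imwrite(f"pics/{n}3.png",d["img"][:,:,::-1]);np.savez(f"pics/{n}3.npz",**d)
    W=cloud(d);x,y,z=W[...,0],W[...,1],W[...,2]
    t=(x>350)&(x<650)&(abs(y)<450)&(z>83)&(z<97)
    k,l,s,c=cv2.connectedComponentsWithStats(t.astype(np.uint8))
    for i in range(1,k):
        if s[i,4]>80: P=W[l==i];print(n,c[i].round(),s[i,4],rect(P[:,:2]),np.median(P[:,2]).round(1))
E
```

```text
time: 5.95
tcp_pos: [604.1, -284.8, 107.3]
tool_rot: [3.127, -0.298, 0.001]
wrist_force: [1.9, -0.2, 3.9]
width: -0.001
time: 6.85
tcp_pos: [584.8, -280.5, 231.2]
tool_rot: [-3.126, 0.297, 0.004]
wrist_force: [1.0, 0.0, 0.6]
width: -0.003
scene [215. 121.] 957 (array([ 481.7, -264.7]), array([145.8, 127.4]), 79.7) 89.0
scene [347. 202.] 1450 (array([493.1, 300.6]), array([138.3, 127.3]), 85.2) 88.1
side [196. 168.] 642 (array([493.7, 302.3]), array([151.7, 135.8]), 87.1) 91.5
side [291. 246.] 1162 (array([ 480.9, -262.4]), array([144.3, 130.2]), 79.8) 91.1
```

View pics/scene3.png

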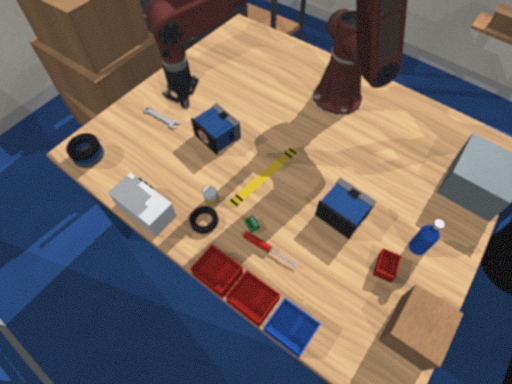

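View pics/side3.png

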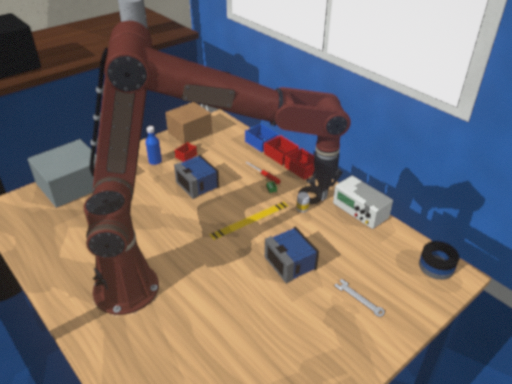

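The right case at (215,128) shows the orange-and-white stamp at (205,132). The left case's underside at (335,215) looks bare black. I'll crop both to confirm.

```bash
python3 - <<'E'
from h import *
d=dict(np.load("pics/scene3.npz"));im=d["img"][:,:,::-1]
a=cv2.resize(im[95:165,180:250],(390,390),interpolation=cv2.INTER_CUBIC);b=cv2.resize(im[172:242,308:378],(390,390),interpolation=cv2.INTER_CUBIC)
cv2.imwrite("pics/crop3.png",np.hstack([a,b]))
W=cloud(d)
for u,v in [(148,110),(162,118),(176,127)]:print(W[v,u].round())
E
python3 -m crank '[[0,0,-0.075,0,0,0,7.5],[0,0,0,-3.5,3.8,0,7.5],[0,0,0,-3.5,3.8,0,7.5],[0,0,0,-3.5,3.8,0,7.5],[0,0,0,0,0,0,7.5],[0,0,0,0,0,0,7.5],[0,0,0,0,0,0,7.5]]'
```

```text
[ 547. -587.    7.]
[ 544. -506.    6.]
[ 544. -427.    3.]
time: 7.65
tcp_pos: [472.2, -378.3, 231.1]
tool_rot: [-3.136, 0.18, -0.001]
wrist_force: [0.8, -0.9, -0.2]
width: 0.875
```

View pics/crop3.png

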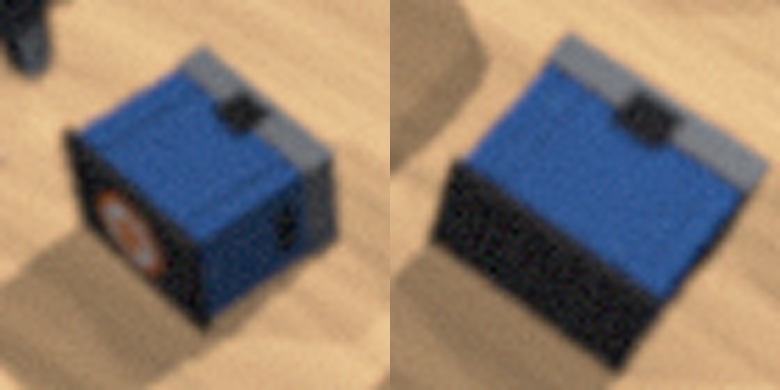

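Confirmed: the stamp is on the right case and the left underside is bare. Next I'll lower to the outer (right) end face and push along the line's normal.

```bash
python3 -m crank '[[0,0,0,-0.2,0,4,7.5],[0,0,0,0,0,4,7.5],[0,0,0,0,0,4,7.5],[0,0,0,0,0,4,7.5],[0,0,0,0,0,4,7.5],[0,0,0,0,0,0,7.5],[0,0,0,0,-1,0,7.5],[0,0,0,0,-1,0,7.5],[0,0,0,0,-1,0,7.5],[0,0,0,0,-1,0,7.5],[0,0,0,0,-1,0,7.5],[0,0,0,0,-1,0,7.5]]'
python3 - <<'E'
from rig import r
import cv2
d=r.get_image("scene");cv2.imwrite("pics/c4.png",d["img"][:,:,::-1])
E
```

```text
time: 8.85
tcp_pos: [477.6, -320.3, 33.5]
tool_rot: [3.132, -0.179, 0.005]
wrist_force: [-0.9, -4.6, 2.0]
width: 0.877
```

View pics/c4.png

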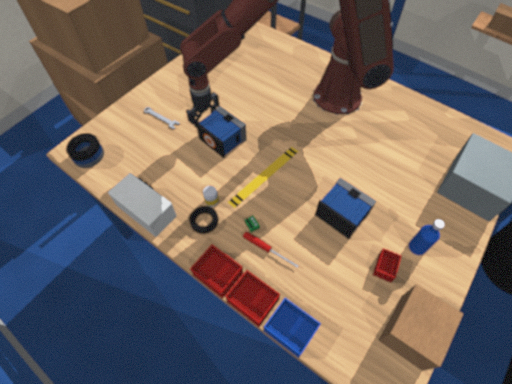

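```bash
python3 -m crank '[[0,0,0,0,-1.2,0,7.5],[0,0,0,0,-1.2,0,7.5],[0,0,0,0,-1.2,0,7.5],[0,0,0,0,-1.2,0,7.5],[0,0,0,0,-1.2,0,7.5],[0,0,0,0,-1.2,0,7.5],[0,0,0,0,-1.2,0,7.5],[0,0,0,0,-1.2,0,7.5],[0,0,0,0,-1.2,0,7.5],[0,0,0,0,-1.2,0,7.5],[0,0,0,0,-1.2,0,7.5],[0,0,0,0,-1.2,0,7.5]]'
cat > m.py <<'E'
from rig import r
from h import *
import sys
for n in ["scene","side"]:
    d=r.get_image(n);cv2.imwrite(f"pics/{n}{sys.argv[1]}.png",d["img"][:,:,::-1])
    W=cloud(d);x,y,z=W[...,0],W[...,1],W[...,2]
    im=d["img"].astype(int);blue=(im[...,2]>im[...,0]+40)
    t=(x>380)&(x<650)&(abs(y)<450)&(z>83)&(z<97)
    k,l,s,c=cv2.connectedComponentsWithStats(t.astype(np.uint8))
    for i in range(1,k):
        if s[i,4]>80:
            P=W[l==i];R=rect(P[:,:2]);q=np.array(R[0])-[518.6,-4.5]
            print(n,c[i].round(),s[i,4],R,"u,w",(q@[.9934,-.1148]).round(1),(q@[.1148,.9934]).round(1))
E
python3 m.py 5
```

```text
time: 10.1
tcp_pos: [492.7, -174.8, 31.2]
tool_rot: [-3.136, 0.18, 0.001]
wrist_force: [-1.4, -4.7, 1.7]
width: 0.88
scene [248. 145.] 1154 (array([ 500.9, -103.2]), array([167.7, 138.4]), 84.8) u,w -6.3 -100.1
scene [347. 202.] 1469 (array([492.8, 300.8]), array([138.3, 128.1]), 85.9) u,w -60.7 300.3
side [196. 168.] 633 (array([491.4, 301.1]), array([148.3, 129.3]), 86.9) u,w -62.1 300.5
side [253. 215.] 526 (array([493.3, -92.7]), array([154.3, 125.2]), 82.1) u,w -15.0 -90.5
```

View pics/scene5.png

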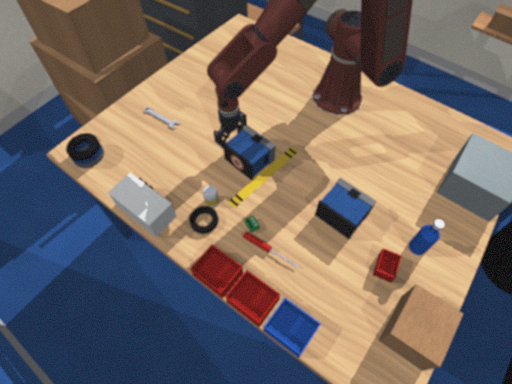

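```bash
python3 -m crank '[[0,0,0,0,-1.1,0,7.5],[0,0,0,0,-1.1,0,7.5],[0,0,0,0,-1.1,0,7.5],[0,0,0,0,-1.1,0,7.5],[0,0,0,0,-1.1,0,7.5],[0,0,0,0,-1.1,0,7.5],[0,0,0,0,-1,0,7.5],[0,0,0,0,-0.7,0,7.5],[0,0,0,0,0,0,7.5],[0,0,0,0,2,0,7.5],[0,0,0,0,4,0,7.5],[0,0,0,0,4,0,7.5]]'
python3 -m crank '[[0,0,0,0,0,0,7.5],[0,0,0,0,0,0,7.5]]'
python3 m.py 6
```

```text
time: 11.4
tcp_pos: [491.0, -193.0, 31.4]
tool_rot: [-3.136, 0.178, -0.001]
wrist_force: [0.1, 0.2, -0.1]
width: 0.88
time: 11.6
tcp_pos: [490.8, -193.3, 31.4]
tool_rot: [-3.135, 0.185, -0.0]
wrist_force: [0.5, 0.0, 0.0]
width: 0.875
scene [266. 159.] 1189 (array([507.2,  -8.3]), array([141.9, 127.9]), 82.9) u,w -10.9 -5.1
scene [347. 202.] 1455 (array([492., 301.]), array([137.4, 129.9]), 85.2) u,w -61.5 300.4
side [196. 168.] 650 (array([492. , 304.3]), array([153.6, 132.1]), 86.5) u,w -61.9 303.7
side [247. 204.] 834 (array([506.3,  -8. ]), array([144.4, 129.1]), 82.7) u,w -11.8 -4.9
```

View pics/scene6.png

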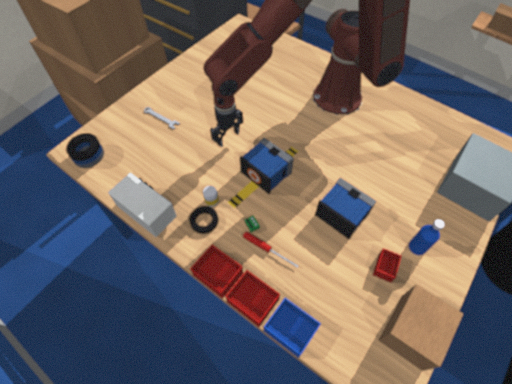

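View pics/side6.png

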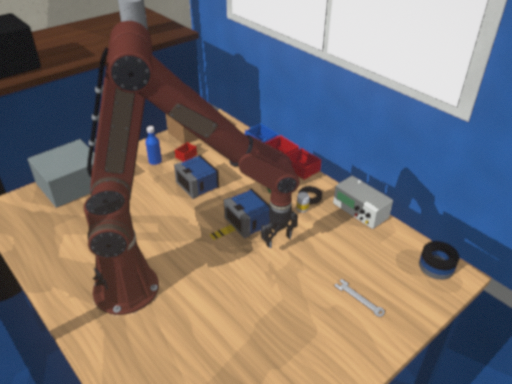

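The stamped case lies across the line, about 5 mm short of centre in both views, with its yaw matching the line's. One small nudge should fix it.

```bash
python3 -m crank '[[0,0,0,0,-4,0,7.5],[0,0,0,0,-4,0,7.5],[0,0,0,0,-1,0,7.5],[0,0,0,0,-0.5,0,7.5],[0,0,0,0,-0.5,0,7.5],[0,0,0,0,-0.5,0,7.5],[0,0,0,0,0,0,7.5],[0,0,0,0,2,0,7.5],[0,0,0,0,4,0,7.5],[0,0,0,0,4,0,7.5],[0,0,0,0,0,-4,7.5],[0,0,0,0,0,-4,7.5]]'
python3 -m crank '[[0,0,0,0,0,-4,7.5],[0,0,0,0,0,-4,7.5],[0,0,0,0,0,0,7.5],[0,0,0,0,0,0,7.5]]'
python3 m.py 7
```

```text
time: 12.9
tcp_pos: [489.5, -189.1, 110.2]
tool_rot: [-3.133, 0.187, 0.007]
wrist_force: [0.4, 0.3, 0.6]
width: 0.879
time: 13.3
tcp_pos: [492.2, -188.9, 192.9]
tool_rot: [3.135, -0.182, 0.005]
wrist_force: [-0.8, -0.3, -0.1]
width: 0.876
scene [267. 159.] 1194 (array([507.6,  -4.1]), array([139.5, 128.4]), 83.3) u,w -11.0 -0.9
scene [347. 202.] 1443 (array([493.2, 300.1]), array([138.3, 128.2]), 84.9) u,w -60.2 299.7
side [196. 168.] 642 (array([493.1, 299.3]), array([145.6, 133.1]), 85.8) u,w -60.2 298.9
side [246. 204.] 792 (array([506. ,  -4.5]), array([143.3, 130.3]), 83.5) u,w -12.5 -1.4
```

View pics/scene7.png

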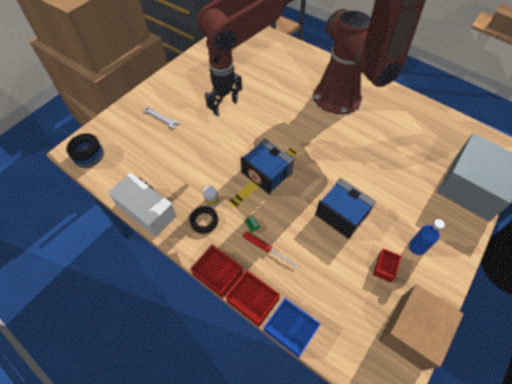

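The stamped case at (267,165) lies on its side across the line and is now centred within about 1 mm. The plain case hasn't moved since it fell. The bystanders look unmoved and the arm is clear of everything.

```bash
python3 -c "
from rig import r
print(r.finish_job())"
```

```text
the job is handed in; nothing more can be done
None
```

The stamped case now lies on its side across the dispatch line, with the line under its middle, and I've handed the job in. I tipped the left case and then the right one towards the robot with the shut fingers. The camera then showed the stamp on the right case and a bare black underside on the left one. I pushed the right case to the line with the outside of the open fingers, in one long push and a 5 mm nudge.

**Last checks:**
- **Stamped case:** both cameras put its middle about 1 mm from the line's centreline (-0.9 and -1.4 mm). It sits about 12 mm nearer the robot than the line's middle, and squared to the line within about 0.01 rad.
- **Plain case:** it stayed where it fell, at about (493, 300) mm.
- **Other items:** they looked unmoved in the pictures; I did not measure each one.
- **Limits:** about 13 s of the 70 s were used, and wrist force readings at the end of each move stayed under about 5 N. The gripper was clear of everything at hand-in.

No check failed, and the two cameras agreed within about 2 mm on the stamped case.

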